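Put the mason's chisels back in their trays

ROBOT

A 7-joint arm with a two-finger parallel gripper is mounted at the origin on the work surface. World frame = base frame: x ahead of the robot, y to its left, z up, the work surface at z = 0. Lengths are in m, angles in degrees, forces in N, time in s.
With the tool pointing down it reaches from about 0.4 to 0.85 m from the base axis. Payload 6.9 kg.
Tool frame: the origin (TCP) lies midway between the tips of the shut fingers; the grasp point (between the pads) lies 19 mm behind it (ctrl.tcp_to_grasp is the distance from the TCP to the grasp point, in m); z points along the fingers, y is the line along which they close (so a half turn about z gives the same grasp; the last joint's range is limited). The gripper opens to 85 mm and grips with 20 to 120 N. Pads are 22 mm wide; open, the fingers measure 114 mm over their backs; the gripper's body (76 mm by 85 mm) begins 54 mm behind the grasp point. The pads swing forward as they close: fully open they stand 13 mm farther back than shut.
Start: joints at [82.706, 29.078, -13.613, 85.955, 7.202, 65.827, -8.869], TCP at [0.144, -0.608, 0.231] pointing down, gripper open.
Joint ranges: [-176.47, 176.47], [-13.61, 117.27], [-81.72, 77.17], [0.22, 143.17], [-87.28, 267.28], [10, 112.55], [-165.47, 165.47]. Speed limits (degrees/s): [136.94, 136.94, 180, 180, 180, 180, 180].

INTERFACE

Orientations are given as [roll, pitch, yaw] about the fixed x, y, z axes, in that order (R = Rz(yaw) Ry(pitch) Rx(roll)).
In Python, from rig import ctrl gives the robot as it stands.
- The arm moves only by the tool step_arm, never from a script. Its arguments are lists of equal length, an entry for each row: "delta_rot": the turn, a rotation vector about the world's x, y, z in rad, a list of three; "xyz": the shift along the world's x, y, z in mm, a list of three; "claw": the opening, from -1 (shut) to 1 (fully open), so that 0 is half open. A call has 1 to 8 rows; each row shifts and turns the commanded pose from where the row before left it; what a row does not reach is not made up. A row lasts 1/12 s, in which the tool goes at most 41.7 mm and 7.16 degrees, less where a joint would pass 70% of its speed; a pose out of reach is approached as far as the arm can. A call with a gripper value outside its range is refused whole. The fingers move at their own pace and stop on an object; the grip force is fixed at half the most. Time passes only in rows, so rows that do not move let the fingers close. It gives the time, the measured TCP pose, the force, the opening and the grip force at its end, in the units of the state.
- ctrl.state(): the state, without advancing time (a new reading comes with each control period).
- ctrl.snapshot(name): name is "scene" or "side" or "wrist"; returns the picture (384x512x3 uint8, blue, green, red); there is no depth.
- ctrl.camera_params(name): a dict with "fx", "fy", "cx", "cy" (pixels), "origin" and "attitude" of the camera in the world. Camera axes: x right, y down, z forward; pixel columns grow to the right and rows downward; lengths in m; the calibration is good to about 2 mm. A picture is of the moment at which its call begins: read the wrist's pose just before it. camera_params takes no time and is no camera call; for the wrist camera it gives the pose at the moment of the call.
- ctrl.finish_job(): hands the job in; it is judged then, once.
The state is a dict: "time": time; "q": joint angles; "joint_vel": joint speeds; "effort": joint torques, N m; "position": TCP position; "tool_rot": TCP orientation; "contact_force": force on the tool from outside, world axes, zero at the start; "ft_torque": the same for the moment, N m; "grip_width": finger opening in m; "gripper_force": force on a finger pad.
Only numpy, scipy, OpenCV 4.12 (cv2) and the standard library are available. Lean on these libraries where they do the work, as an engineer would, in place of code of your own. Each camera call takes 0.05 s, during which the arm holds its last target. There are 200 camera calls.

TASK

Put away the four chisels lying on the bench: the two blue points in the blue tray, the yellow claw in the yellow tray and the red flat in the red tray, each laid down on a free white outline of its tray with its cutting end at the outline's cutting end. The chisels already in the trays must finish on their own outlines, and the rasp is still in use, so leave it where it lies.

Things in the scene. Friction and masses are not known exactly. Their poses are not given: they have to be found in the camera images.
- point_a: Point chisel on the bench: blue shaft, blade tapering to a point, plain struck end. Loose, 165 mm long, 0.16 kg. Origin on the axis at the shoulder, where shaft meets steel blade; x towards the cutting end (tip x=+58 mm, struck end x=-107), z up. Shaft 12x12 from x=-86 to 0; grip at x=-25, the centre of mass. Origin 6 mm above what it lies on, level.
- point_b: Second point chisel on the bench, same as point_a: blue shaft, pointed. Loose, 165 mm long, 0.16 kg. Origin on the axis at the shoulder, where shaft meets steel blade; x towards the cutting end (tip x=+58 mm, struck end x=-107), z up. Shaft 12x12 from x=-86 to 0; grip at x=-25, the centre of mass. Origin 6 mm above what it lies on, level.
- claw_a: Claw chisel on the bench: yellow shaft, blade 28 mm wide, four teeth. Loose, 165 mm long, 0.16 kg. Origin on the axis at the shoulder, where shaft meets steel blade; x towards the cutting end (tip x=+58 mm, struck end x=-107), z up. Shaft 12x12 from x=-86 to 0; grip at x=-25, the centre of mass. Origin 6 mm above what it lies on; tilted 0.04 rad, struck end up, by its 20 mm head.
- flat_a: Flat chisel on the bench: red shaft, blade flaring to a straight 30 mm edge. Loose, 165 mm long, 0.16 kg. Origin on the axis at the shoulder, where shaft meets steel blade; x towards the cutting end (tip x=+58 mm, struck end x=-107), z up. Shaft 12x12 from x=-86 to 0; grip at x=-25, the centre of mass. Origin 6 mm above what it lies on; tilted 0.04 rad, struck end up, by its 20 mm head.
- claw_b: Claw chisel (yellow) already on the yellow tray's x=-28 outline, as claw_a. Loose, 165 mm long, 0.16 kg. Origin on the axis at the shoulder, where shaft meets steel blade; x towards the cutting end (tip x=+58 mm, struck end x=-107), z up. Shaft 12x12 from x=-86 to 0; grip at x=-25, the centre of mass. Origin 6 mm above what it lies on; tilted 0.04 rad, struck end up, by its 20 mm head.
- flat_b: Flat chisel (red) already on the red tray's x=+28 outline, as flat_a. Loose, 165 mm long, 0.16 kg. Origin on the axis at the shoulder, where shaft meets steel blade; x towards the cutting end (tip x=+58 mm, struck end x=-107), z up. Shaft 12x12 from x=-86 to 0; grip at x=-25, the centre of mass. Origin 6 mm above what it lies on; tilted 0.04 rad, struck end up, by its 20 mm head.
- tray_blue: Blue wooden tool tray, fixed, open on top, 134 (x) by 211 mm (y), walls 8 thick, 32 high. Origin: centre of underside. Mat 8 mm above the bench, with two white point chisel outlines along y, cutting ends to +y: on them a chisel's shoulder is at x=+28 or -28, y=+24.5 mm, its x axis along the tray's +y. Both free at the start.
- tray_yellow: Yellow wooden tool tray, fixed, open on top, 134 (x) by 211 mm (y), walls 8 thick, 32 high. Origin: centre of underside. Mat 8 mm above the bench, with two white claw chisel outlines along y, cutting ends to +y: on them a chisel's shoulder is at x=+28 or -28, y=+24.5 mm, its x axis along the tray's +y. claw_b lies on the one at x=-28; x=+28 is free.
- tray_red: Red wooden tool tray, fixed, open on top, 134 (x) by 211 mm (y), walls 8 thick, 32 high. Origin: centre of underside. Mat 8 mm above the bench, with two white flat chisel outlines along y, cutting ends to +y: on them a chisel's shoulder is at x=+28 or -28, y=+24.5 mm, its x axis along the tray's +y. flat_b lies on the one at x=+28; x=-28 is free.
- rasp: Rasp, brown wooden handle (20 mm thick at most), dark flat steel blade 20 mm wide, 175 mm long, lying in the row of loose chisels. Origin on the axis where handle and blade meet, 7 mm above the bench; x towards the blade's end (x=+85 mm; handle end x=-90). It is to stay where it lies.
There are look-alikes about, which are no part of the job. What is shaped like the point_b but purple is not meant.

How it is judged (in metres and radians):
At the end, for the whole second after the job is handed in: All six chisels lie at rest on the mats, each on its own outline in its colour's tray (the points either way round): shoulder within 13 mm across and 14 mm along the tray and 10 to 19 mm above its underside, shaft within 0.2 rad of the outline, cutting end to the tray's +y end ((((x of point_a in the frame of tray_blue between 0.015 and 0.041 m and y of point_a in the frame of tray_blue between 0.0105 and 0.0385 m and z of point_a in the frame of tray_blue between 0.01 and 0.019 m and angle between the x axis of point_a and the y axis of tray_blue, either way round below 0.2 rad and linear speed of point_a below 0.02 m/s and angular speed of point_a below 0.2 rad/s) and (x of point_b in the frame of tray_blue between -0.041 and -0.015 m and y of point_b in the frame of tray_blue between 0.0105 and 0.0385 m and z of point_b in the frame of tray_blue between 0.01 and 0.019 m and angle between the x axis of point_b and the y axis of tray_blue, either way round below 0.2 rad and linear speed of point_b below 0.02 m/s and angular speed of point_b below 0.2 rad/s)) or ((x of point_a in the frame of tray_blue between -0.041 and -0.015 m and y of point_a in the frame of tray_blue between 0.0105 and 0.0385 m and z of point_a in the frame of tray_blue between 0.01 and 0.019 m and angle between the x axis of point_a and the y axis of tray_blue, either way round below 0.2 rad and linear speed of point_a below 0.02 m/s and angular speed of point_a below 0.2 rad/s) and (x of point_b in the frame of tray_blue between 0.015 and 0.041 m and y of point_b in the frame of tray_blue between 0.0105 and 0.0385 m and z of point_b in the frame of tray_blue between 0.01 and 0.019 m and angle between the x axis of point_b and the y axis of tray_blue, either way round below 0.2 rad and linear speed of point_b below 0.02 m/s and angular speed of point_b below 0.2 rad/s))) and x of claw_a in the frame of tray_yellow between 0.015 and 0.041 m and y of claw_a in the frame of tray_yellow between 0.0105 and 0.0385 m and z of claw_a in the frame of tray_yellow between 0.01 and 0.019 m and angle between the x axis of each of claw_a, claw_b and the y axis of tray_yellow, either way round below 0.2 rad and linear speed of each of claw_a, flat_a, claw_b, flat_b below 0.02 m/s and angular speed of each of claw_a, flat_a, claw_b, flat_b below 0.2 rad/s and x of flat_a in the frame of tray_red between -0.041 and -0.015 m and y of flat_a in the frame of tray_red between 0.0105 and 0.0385 m and z of flat_a in the frame of tray_red between 0.01 and 0.019 m and angle between the x axis of each of flat_a, flat_b and the y axis of tray_red, either way round below 0.2 rad and x of claw_b in the frame of tray_yellow between -0.041 and -0.015 m and y of claw_b in the frame of tray_yellow between 0.0105 and 0.0385 m and z of claw_b in the frame of tray_yellow between 0.01 and 0.019 m and x of flat_b in the frame of tray_red between 0.015 and 0.041 m and y of flat_b in the frame of tray_red between 0.0105 and 0.0385 m and z of flat_b in the frame of tray_red between 0.01 and 0.019 m); the robot touches nothing.
It fails at once if the rasp has been moved by more than 30 mm (distance of rasp from where it was at the start of the episode above 0.03 m).
It also fails if it takes over 106 s, if anything falls off the work surface, if the arm or the gripper's body presses on something with over 40 N, if the wrist force passes 120 N, or if a joint passes its speed limit or range.

## Working session

There is one attempt and no reset: what is moved stays moved. The work goes in short steps, Python scripts to look and compute and a tool call to move; the robot and the scene stay as the last step left them, time stands still between calls to the robot, and variables do not carry over. Pictures are saved under pics/ and viewed, at most 14 in all, crops included, and the job is handed in when it is done.

Besides the shell and the picture viewer there is one more tool, called after "Request:" as name(argument=value, ...) on one line, values as JSON. step_arm: Moves the arm, as the interface text tells. Its arguments: {"type":"object","properties":{"delta_rot":{"type":"array","items":{"type":"array","items":{"type":"number"}}},"xyz":{"type":"array","items":{"type":"array","items":{"type":"number"}}},"claw":{"type":"array","items":{"type":"number"}}},"required":["delta_rot","xyz","claw"]}

```bash
mkdir -p pics; cat > h.py <<'E'
import numpy as np, cv2
from scipy.spatial.transform import Rotation as R
from rig import ctrl
def cam(n):
    p=ctrl.camera_params(n); return p
def rot(a):
    a=np.array(a,float)
    return a if a.shape==(3,3) else R.from_euler('xyz',a,degrees=True).as_matrix()
def ray(p,uv,z):
    uv=np.atleast_2d(uv).astype(float)
    d=np.c_[(uv[:,0]-p['cx'])/p['fx'],(uv[:,1]-p['cy'])/p['fy'],np.ones(len(uv))]@rot(p['attitude']).T
    o=np.array(p['origin']); return o+d*((z-o[2])/d[:,2])[:,None]
E
python3 - <<'E'
from h import *
for n in ("scene","side","wrist"):
    p=cam(n);print(n,p); cv2.imwrite(f'pics/{n}0.png',ctrl.snapshot(n))
s=ctrl.state();print(s['position'],s['tool_rot'],s['grip_width'],s['time'])
E
```

```text
scene {'fx': 460.34562261309, 'fy': 460.34562261309, 'cx': 255.50471888203586, 'cy': 196.80581333126887, 'origin': array([ 0.98812202, -0.9734829 ,  0.77944315]), 'attitude': array([-122.97823108,    1.25573494,   28.770154  ])}
side {'fx': 366.7639392704707, 'fy': 366.7639392704707, 'cx': 253.4197047340575, 'cy': 198.5271317909636, 'origin': array([0.04691274, 0.52321868, 0.652048  ]), 'attitude': array([-1.32380691e+02,  4.75775139e-02, -1.43917157e+02])}
wrist {'fx': 326.71425892378244, 'fy': 326.71425892378244, 'cx': 253.56842391668843, 'cy': 192.31187121028404, 'origin': array([ 0.21394281, -0.59213534,  0.37347187]), 'attitude': array([ 1.63697063e+02,  9.78832097e-02, -7.66460499e+01])}
[ 0.14402766 -0.60777658  0.23061242] [-1.79918703e+02  1.97410544e-03  1.33369471e+01] 0.08534042210905693 0.15
```

View pics/scene0.png

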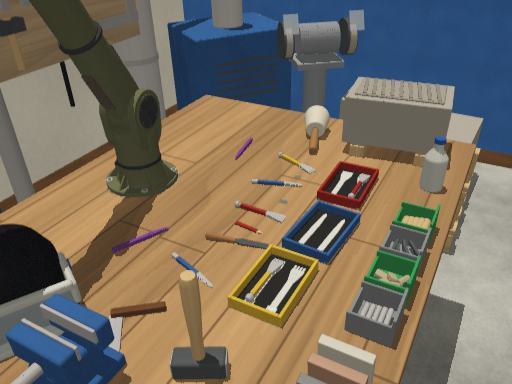

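View pics/side0.png

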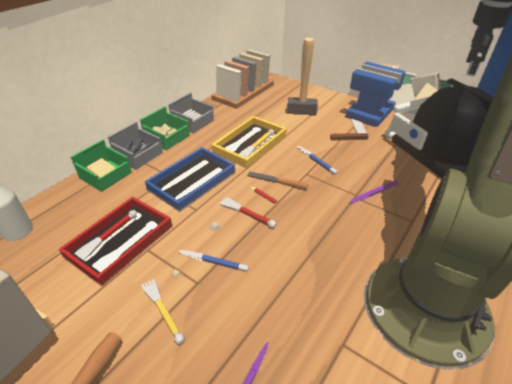

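```bash
cat >> h.py <<'E'
X0,X1,Y0,Y1=0.25,0.85,-0.65,0.15   # map: col = (Y1-y)*1000, row=(X1-x)*1000
def topdown(img,p,z):
    c=np.array([[0,0],[511,0],[511,383],[0,383]],float)
    W=np.array([[X0,Y0,z],[X1,Y0,z],[X1,Y1,z],[X0,Y1,z]])
    cp=(W-np.array(p['origin']))@rot(p['attitude'])
    uv=np.c_[cp[:,0]/cp[:,2]*p['fx']+p['cx'],cp[:,1]/cp[:,2]*p['fy']+p['cy']]
    m=np.c_[(Y1-W[:,1])*1000,(X1-W[:,0])*1000]
    H=cv2.getPerspectiveTransform(uv.astype(np.float32),m.astype(np.float32))
    return cv2.warpPerspective(img,H,(int((Y1-Y0)*1000),int((X1-X0)*1000)))
def blobs(im,name,amin=250):
    hsv=cv2.cvtColor(im,cv2.COLOR_BGR2HSV);h,s,v=cv2.split(hsv)
    m={'blue':(h>98)&(h<118)&(s>120)&(v>50),'yellow':(h>22)&(h<33)&(s>150)&(v>90),
       'red':((h<6)|(h>174))&(s>150)&(v>60),'white':(s<40)&(v>190),'brown':(h>5)&(h<16)&(s>120)&(v<140)}[name].astype(np.uint8)
    n,l,st,ce=cv2.connectedComponentsWithStats(m)
    out=[]
    for i in range(1,n):
        if st[i,4]<amin: continue
        ys,xs=np.nonzero(l==i); pts=np.c_[X1-ys/1000,Y1-xs/1000]
        c,(w,hh),a=cv2.minAreaRect((pts*1000).astype(np.float32))
        b=cv2.boxPoints((c,(w,hh),a)); e=b[1]-b[0] if np.linalg.norm(b[1]-b[0])>np.linalg.norm(b[2]-b[1]) else b[2]-b[1]
        ang=np.degrees(np.arctan2(e[1],e[0]))
        out.append((st[i,4],np.round(pts.mean(0)*1000),np.round(c),sorted([round(w),round(hh)]),round(ang%180,1)))
    return out
E
python3 - <<'E'
from h import *
for n in ("scene","side"):
    im=cv2.imread(f'pics/{n}0.png');p=cam(n)
    t=topdown(im,p,.008);cv2.imwrite(f'pics/top_{n}.png',t)
    for c in('blue','yellow','red','white'):
        print(n,c)
        for b in blobs(t,c): print('  ',*b)
E
```

```text
scene blue
   16598 [641.   2.] [643.   1.] [149, 246] 85.4
   17430 [ 354. -594.] [ 356. -583.] [132, 210] 0.0
   870 [ 392. -293.] [ 396. -294.] [14, 80] 162.6
   327 [379. 146.] [386. 144.] [13, 48] 0.0
scene yellow
   6036 [ 619. -231.] [ 617. -239.] [142, 234] 90.0
   1013 [ 591. -262.] [ 592. -263.] [15, 81] 88.8
scene red
   1563 [633. 144.] [634. 143.] [14, 134] 0.0
   941 [449. -85.] [450. -85.] [14, 73] 173.0
   1702 [423.   1.] [424.   1.] [22, 91] 177.4
scene white
   1532 [ 815. -352.] [ 815. -351.] [22, 70] 0.0
   1917 [676. -13.] [676.  -7.] [15, 155] 85.6
   2804 [ 654. -244.] [ 654. -250.] [29, 162] 90.0
   1895 [620. -10.] [620.  -4.] [15, 154] 85.9
   628 [ 593. -195.] [ 591. -194.] [23, 46] 77.7
   408 [ 463. -315.] [ 466. -317.] [11, 57] 156.8
side blue
   1771 [694.  53.] [673.  18.] [123, 134] 175.7
   1815 [ 401. -629.] [ 408. -630.] [22, 111] 0.0
side yellow
   567 [ 708. -212.] [ 712. -221.] [38, 110] 110.3
   547 [ 609. -287.] [ 609. -287.] [8, 79] 92.9
   351 [ 582. -236.] [ 582. -230.] [5, 113] 90.8
side red
   2709 [650. 141.] [646. 140.] [19, 157] 0.0
   699 [447. -76.] [447. -76.] [10, 71] 172.9
   1052 [428.   0.] [429.   0.] [15, 78] 1.0
side white
   2750 [677. -20.] [678. -15.] [19, 168] 86.3
   3311 [ 655. -255.] [ 656. -260.] [33, 155] 90.0
   2809 [622. -16.] [622. -11.] [20, 168] 85.8
   1203 [ 606. -209.] [ 605. -212.] [26, 54] 90.0
   1093 [501.   2.] [498.   4.] [27, 50] 0.0
   438 [ 464. -313.] [ 467. -313.] [13, 46] 170.3
   1977 [ 392. -541.] [ 394. -544.] [28, 84] 127.1
   280 [ 286. -564.] [ 287. -564.] [14, 25] 80.5
```

View pics/top_scene.png

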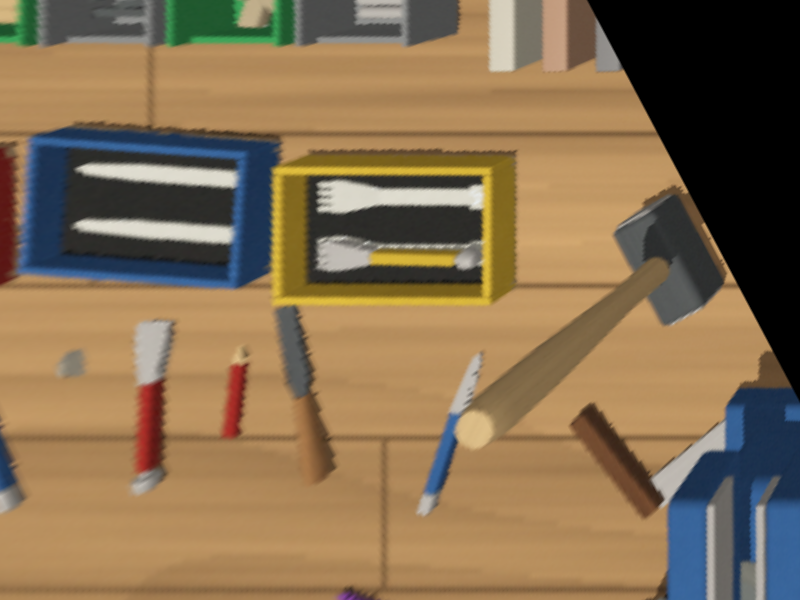

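View pics/top_side.png

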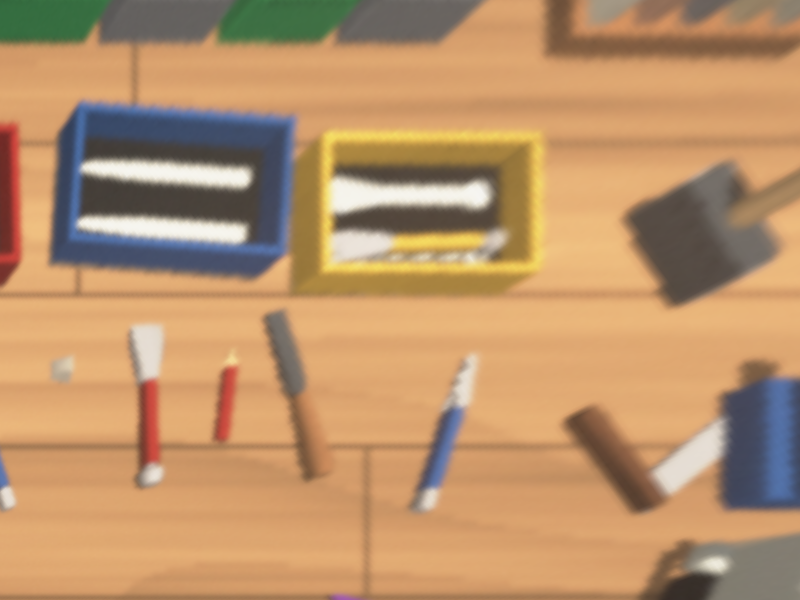

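```bash
sed -i 's/^X0,X1.*/X0,X1,Y0,Y1=0.2,0.8,-0.35,0.45/' h.py
python3 - <<'E'
from h import *
for n in ("scene","side"):
    im=cv2.imread(f'pics/{n}0.png');p=cam(n)
    t=topdown(im,p,.008);cv2.imwrite(f'pics/topb_{n}.png',t)
    for c in('blue','yellow','red','white'):
        print(n,c)
        for b in blobs(t,c): print('  ',*b)
E
```

```text
scene blue
   16598 [641.   2.] [643.   1.] [149, 246] 85.4
   1506 [402. 158.] [402. 158.] [21, 84] 19.2
   870 [ 392. -293.] [ 396. -294.] [14, 80] 162.6
scene yellow
   6019 [ 619. -231.] [ 617. -236.] [142, 227] 90.0
   1013 [ 591. -262.] [ 592. -263.] [15, 81] 88.8
   1006 [394. 331.] [393. 330.] [16, 90] 156.4
scene red
   18798 [626. 264.] [626. 266.] [146, 259] 91.4
   1005 [658. 254.] [658. 254.] [15, 77] 90.0
   941 [449. -85.] [450. -85.] [14, 73] 173.0
   1702 [423.   1.] [424.   1.] [22, 91] 177.4
scene white
   1917 [676. -13.] [676.  -7.] [15, 155] 85.6
   2804 [ 654. -244.] [ 654. -250.] [29, 162] 90.0
   1895 [620. -10.] [620.  -4.] [15, 154] 85.9
   2662 [603. 275.] [605. 262.] [32, 144] 92.6
   628 [ 593. -195.] [ 591. -194.] [23, 46] 77.7
   408 [ 463. -315.] [ 466. -317.] [11, 57] 156.8
   779 [465. 304.] [465. 306.] [24, 58] 144.6
side blue
   1771 [694.  53.] [673.  18.] [123, 134] 175.7
side yellow
   567 [ 708. -212.] [ 712. -221.] [38, 110] 110.3
   547 [ 609. -287.] [ 609. -287.] [8, 79] 92.9
   351 [ 582. -236.] [ 582. -230.] [5, 113] 90.8
   650 [403. 323.] [402. 323.] [9, 78] 161.2
side red
   15210 [647. 241.] [644. 242.] [159, 224] 91.3
   1367 [674. 230.] [674. 230.] [17, 85] 93.1
   699 [447. -76.] [447. -76.] [10, 71] 172.9
   1052 [428.   0.] [429.   0.] [15, 78] 1.0
side white
   2750 [677. -20.] [678. -15.] [19, 168] 86.3
   410 [668. 173.] [668. 175.] [18, 34] 6.0
   2374 [663. 291.] [662. 260.] [39, 150] 90.0
   3311 [ 655. -255.] [ 656. -260.] [33, 155] 90.0
   2809 [622. -16.] [622. -11.] [20, 168] 85.8
   3543 [607. 256.] [608. 249.] [29, 170] 90.0
   1203 [ 606. -209.] [ 605. -212.] [26, 54] 90.0
   1093 [501.   2.] [498.   4.] [27, 50] 0.0
   590 [465. 183.] [468. 183.] [15, 56] 16.7
   932 [467. 301.] [466. 301.] [25, 47] 161.6
   438 [ 464. -313.] [ 467. -313.] [13, 46] 170.3
```

View pics/topb_side.png

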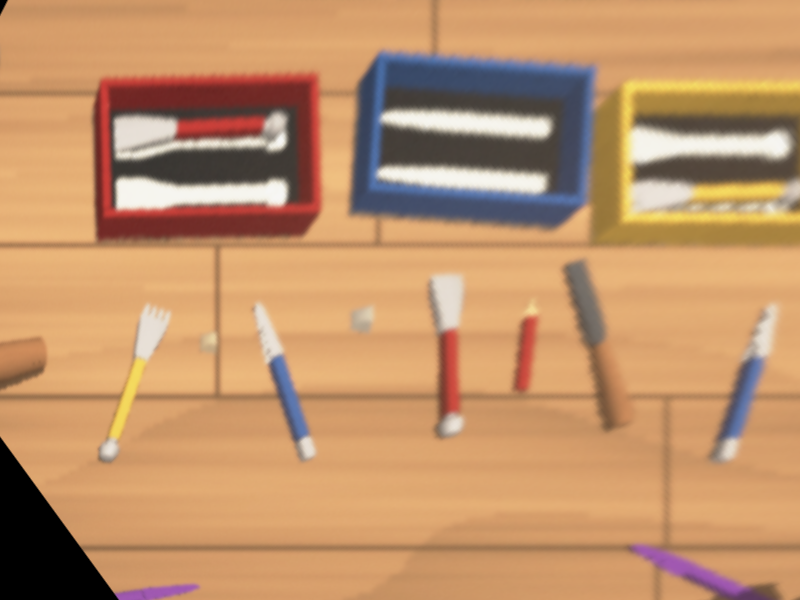

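View pics/topb_scene.png

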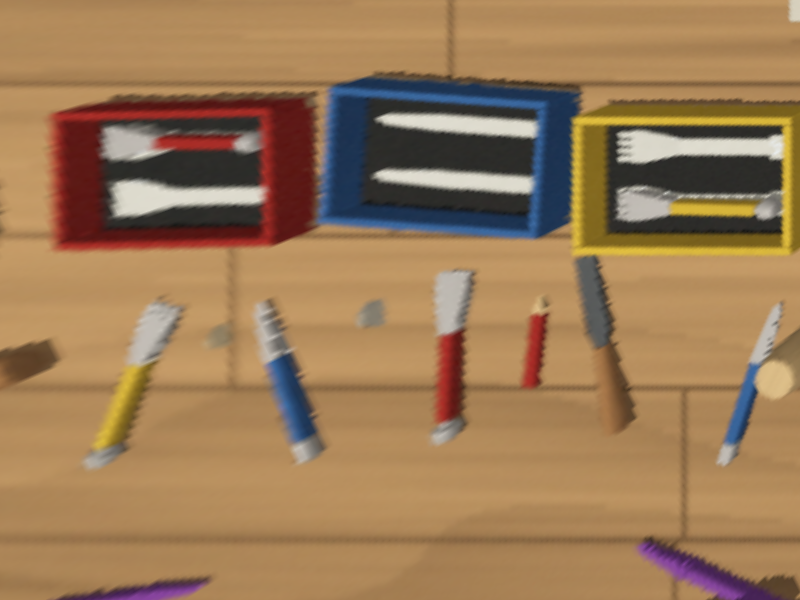

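Request:
step_arm(delta_rot=[[0,0,-0.07],[0,0,-0.07],[0,0,-0.07],[0,0,-0.07],[0,0,-0.07],[0,0,-0.07],[0,0,-0.07],[0,0,-0.07]], xyz=[[18,34,0],[18,34,0],[18,34,0],[18,34,0],[18,34,0],[18,34,0],[18,34,0],[18,34,0]], claw=[0.2,0.2,0.2,0.2,0.2,0.2,0.2,0.2])

```text
time: 0.82
position: [0.2886, -0.3343, 0.2313]
tool_rot: [180.0, -0.0, -19.0]
contact_force: [0.8, -0.7, -0.3]
grip_width: 0.0512
gripper_force: 0.0
```

Request:
step_arm(delta_rot=[[0,0,0],[0,0,0],[0,0,0],[0,0,0],[0,0,0],[0,0,0],[0,0,0],[0,0,0]], xyz=[[18,6,-10],[18,6,-10],[18,6,-10],[18,6,-10],[18,6,-10],[18,6,-10],[20,0,0],[0,0,0]], claw=[0.2,0.2,0.2,0.2,0.2,0.2,0.2,0.2])

```text
time: 1.48
position: [0.4199, -0.2988, 0.1706]
tool_rot: [-179.9, -0.1, -18.5]
contact_force: [0.8, -0.6, 1.1]
grip_width: 0.0513
gripper_force: 0.0
```

```bash
python3 - <<'E'
from h import *
s=ctrl.state();print(s['time'],np.round(s['q'],1),s['position'],s['tool_rot'],s['grip_width'])
p=cam('wrist');im=ctrl.snapshot('wrist')
t=topdown(im,p,.008);cv2.imwrite('pics/w1.png',im)
for c in('blue','white'):
    for b in blobs(t,c): print(c,*b)
E
```

```text
1.4833 [ 42.3  23.  -13.4 107.5   6.7  50.2 -82.9] [ 0.41988962 -0.29875453  0.17060944] [-1.79898611e+02 -8.04077655e-02 -1.85352000e+01] 0.05127963784945231
blue 922 [ 400. -297.] [ 400. -296.] [11, 85] 161.6
white 1071 [ 600. -196.] [ 601. -200.] [28, 58] 95.2
```

View pics/w1.png

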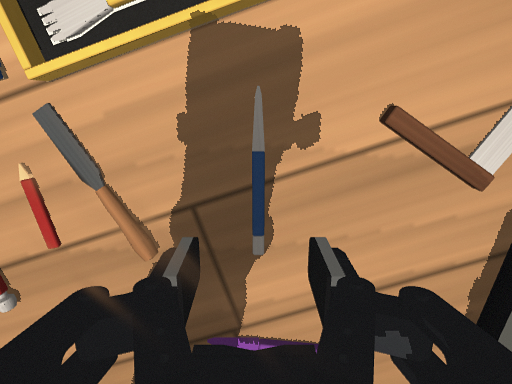

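Request:
step_arm(delta_rot=[[0,0,0],[0,0,0],[0,0,0],[0,0,0],[0,0,0],[0,0,0],[0,0,0]], xyz=[[-3,-3,-30],[0,0,-34],[0,0,-34],[0,0,-30],[0,0,-25],[0,0,-14],[0,0,0]], claw=[0.2,0.2,0.2,0.2,0.2,0.2,0.2])

```text
time: 2.12
position: [0.4106, -0.3024, 0.0017]
tool_rot: [-179.9, 0.3, -18.8]
contact_force: [0.3, 0.6, 0.4]
grip_width: 0.0512
gripper_force: 0.0
```

Request:
step_arm(delta_rot=[[0,0,0],[0,0,0],[0,0,0],[0,0,0],[0,0,0],[0,0,0]], xyz=[[0,0,0],[0,0,0],[0,0,0],[0,0,0],[0,0,0],[0,0,0]], claw=[-1,-1,-1,-1,-1,-1])

```text
time: 2.62
position: [0.4138, -0.3037, 0.0059]
tool_rot: [180.0, -0.1, -18.8]
contact_force: [-1.1, 0.4, 5.7]
grip_width: 0.0097
gripper_force: 58.7
```

Request:
step_arm(delta_rot=[[0,0,0],[0,0,0],[0,0,0],[0,0,0],[0,0,0],[0,0,0]], xyz=[[0,0,15],[0,0,30],[0,0,35],[0,0,30],[0,0,10],[0,0,0]], claw=[-1,-1,-1,-1,-1,-1])

```text
time: 3.12
position: [0.4146, -0.3043, 0.1277]
tool_rot: [179.9, -0.4, -18.8]
contact_force: [0.5, 1.0, -2.2]
grip_width: 0.0096
gripper_force: 59.0
```

```bash
python3 - <<'E'
from h import *
s=ctrl.state();print(s['time'],s['position'],s['tool_rot'],s['grip_width'],s['gripper_force'])
cv2.imwrite('pics/w2.png',ctrl.snapshot('wrist'))
E
```

```text
3.1167 [ 0.41457888 -0.30426341  0.1276864 ] [179.87755895  -0.36662524 -18.76682176] 0.00963322415921209 59.006715416908264
```

View pics/w2.png

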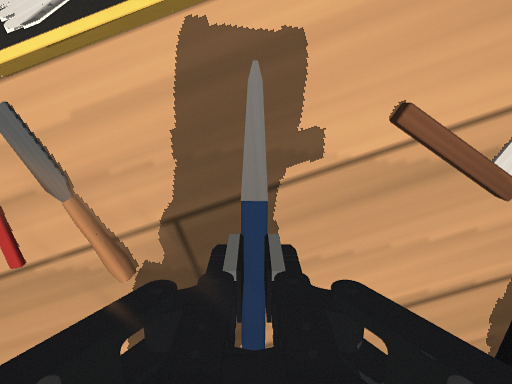

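```bash
cat >> h.py <<'E'
def held(uv,dz):  # shoulder pixel -> offset from TCP along tool x and y (mm)
    s=ctrl.state();p=cam('wrist');P=ray(p,uv,s['position'][2]+dz)[0]-s['position']
    a=np.radians(s['tool_rot'][2]); return P[0]*np.cos(a)+P[1]*np.sin(a), -P[0]*np.sin(a)+P[1]*np.cos(a)
E
python3 -c "
from h import *
print(held((254,201),.006),held((255,62),.0))"
```

```text
(np.float64(0.02789422743654127), np.float64(-0.0006277737544629017)) (np.float64(0.08562883135075014), np.float64(-0.0010139479213803725))
```

Request:
step_arm(delta_rot=[[0,0,0.114],[0,0,0.114],[0,0,0.114],[0,0,0.114],[0,0,0.114],[0,0,0.114],[0,0,0.114],[0,0,0.114]], xyz=[[13,18,0],[13,18,0],[13,18,0],[13,18,0],[13,18,0],[13,18,0],[13,18,0],[13,18,0]], claw=[-1,-1,-1,-1,-1,-1,-1,-1])

```text
time: 3.83
position: [0.5165, -0.1579, 0.1223]
tool_rot: [-179.8, 0.1, 33.8]
contact_force: [0.1, -0.0, -1.1]
grip_width: 0.0094
gripper_force: 59.0
```

Request:
step_arm(delta_rot=[[0,0,0.114],[0,0,0.114],[0,0,0.114],[0,0,0.114],[0,0,0.114],[0,0,0.114],[0,0,0.114],[0,0,0.114]], xyz=[[13,18,0],[13,18,0],[13,18,0],[13,18,0],[13,18,0],[13,18,0],[13,18,0],[13,18,0]], claw=[-1,-1,-1,-1,-1,-1,-1,-1])

```text
time: 4.5
position: [0.6206, -0.0142, 0.1219]
tool_rot: [-179.8, -0.0, 86.1]
contact_force: [-0.1, -0.5, -1.2]
grip_width: 0.0099
gripper_force: 59.0
```

Request:
step_arm(delta_rot=[[0,0,0],[0,0,0],[0,0,0]], xyz=[[0,0,0],[0,0,0],[0,0,0]], claw=[-1,-1,-1])

```text
time: 4.75
position: [0.62, -0.0158, 0.1224]
tool_rot: [-179.8, 0.0, 85.7]
contact_force: [0.7, -0.5, -1.3]
grip_width: 0.0093
gripper_force: 59.0
```

```bash
python3 - <<'E'
from h import *
s=ctrl.state();print(s['time'],np.round(s['q'],1),s['position'],s['tool_rot'],s['grip_width'],s['gripper_force'])
p=cam('wrist');im=ctrl.snapshot('wrist');cv2.imwrite('pics/w3.png',im)
t=topdown(im,p,.008)
for c in ('white','blue'):
  for b in blobs(t,c): print(c,*b)
E
```

```text
4.75 [ 23.   38.8 -40.7  94.6  28.9  57.7 -31.6] [ 0.6199769  -0.01584874  0.12239381] [-1.79817911e+02  3.20865521e-02  8.56646012e+01] 0.009337137534021172 58.98897349834442
white 588 [681.  39.] [682.  40.] [13, 55] 83.1
white 1623 [623.  19.] [622.  27.] [21, 107] 86.8
white 1468 [502.  -2.] [498.  -2.] [29, 61] 0.0
blue 6487 [667.  15.] [652.  -9.] [146, 205] 85.9
blue 2980 [ 613. -102.] [ 614. -102.] [22, 149] 85.7
```

View pics/w3.png

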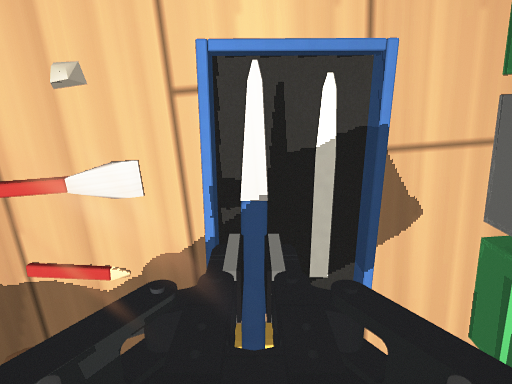

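Request:
step_arm(delta_rot=[[0,0,0],[0,0,0],[0,0,0],[0,0,0],[0,0,0],[0,0,0],[0,0,0]], xyz=[[1,1,-25],[0,0,-30],[0,0,-25],[0,0,-15],[0,0,-8],[0,0,-5],[0,0,0]], claw=[-1,-1,-1,-1,-1,-1,-1])

```text
time: 5.38
position: [0.6217, -0.0148, 0.0157]
tool_rot: [-179.9, 0.0, 85.7]
contact_force: [0.6, -0.5, -1.0]
grip_width: 0.0095
gripper_force: 59.0
```

```bash
python3 - <<'E'
from h import *
p={**cam('wrist')}
s=ctrl.state();print(s['time'],s['position'],s['tool_rot'],s['contact_force'])
E
```

```text
5.3833 [ 0.62168375 -0.01482077  0.01569073] [-1.79938435e+02  2.19258595e-02  8.56912166e+01] [ 0.55614472 -0.5284386  -1.02791799]
```

Request:
step_arm(delta_rot=[[0,0,0],[0,0,0],[0,0,0],[0,0,0],[0,0,0],[0,0,0],[0,0,0],[0,0,0]], xyz=[[0,0,-2],[0,0,0],[0,0,0],[0,0,0],[0,0,0],[0,0,10],[0,0,25],[0,0,35]], claw=[-1,-1,-0.41,-0.41,-0.41,-0.41,-0.41,-0.41])

```text
time: 6.05
position: [0.6205, -0.0143, 0.0835]
tool_rot: [-179.7, 0.0, 85.8]
contact_force: [0.7, -1.0, 0.8]
grip_width: 0.0252
gripper_force: 0.0
```

Request:
step_arm(delta_rot=[[0,0,0],[0,0,0],[0,0,0]], xyz=[[0,0,35],[0,0,30],[0,0,0]], claw=[-0.41,0.2,0.2])

```text
time: 6.3
position: [0.6253, -0.0128, 0.1568]
tool_rot: [179.4, -0.1, 85.8]
contact_force: [1.9, 1.4, 0.0]
grip_width: 0.0485
gripper_force: 0.0
```

```bash
python3 - <<'E'
from h import *
s=ctrl.state();print(s['time'],s['position'],s['tool_rot'],s['grip_width'])
p=cam('wrist');im=ctrl.snapshot('wrist');cv2.imwrite('pics/w4.png',im)
t=topdown(im,p,.012)
for c in ('white','blue'):
  for b in blobs(t,c): print(c,*b)
E
```

```text
6.3 [ 0.62529664 -0.01275659  0.15679325] [ 1.79414619e+02 -9.23535075e-02  8.57724840e+01] 0.0484672869610767
white 578 [680.  38.] [679.  42.] [14, 51] 90.0
white 625 [ 654. -187.] [ 654. -186.] [22, 31] 0.0
white 814 [624.  35.] [625.  31.] [15, 81] 84.3
white 522 [ 600. -187.] [ 599. -187.] [24, 31] 176.4
white 1419 [504.  -1.] [500.  -0.] [29, 60] 0.0
blue 7749 [652. -17.] [650. -21.] [143, 224] 85.9
blue 944 [622. -32.] [622. -32.] [11, 86] 85.2
```

View pics/w4.png

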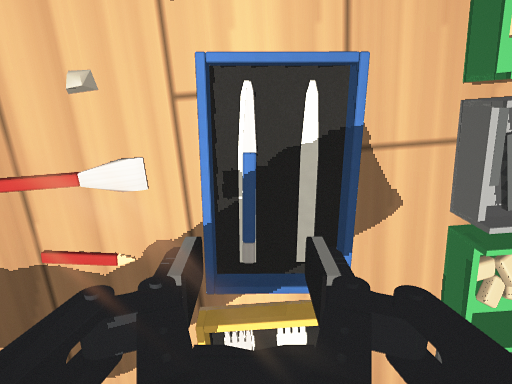

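Request:
step_arm(delta_rot=[[0,0,-0.109],[0,0,-0.109],[0,0,-0.109],[0,0,-0.109],[0,0,-0.109],[0,0,-0.109],[0,0,-0.109],[0,0,-0.109]], xyz=[[-13,1,0],[-13,1,0],[-13,1,0],[-13,1,0],[-13,1,0],[-13,1,0],[-13,1,0],[-13,1,0]], claw=[0.2,0.2,0.2,0.2,0.2,0.2,0.2,0.2])

```text
time: 7.02
position: [0.5169, -0.0062, 0.1489]
tool_rot: [-180.0, 0.0, 35.5]
contact_force: [0.1, 0.1, 0.4]
grip_width: 0.0513
gripper_force: 0.0
```

Request:
step_arm(delta_rot=[[0,0,-0.109],[0,0,-0.109],[0,0,-0.109],[0,0,-0.109],[0,0,-0.109],[0,0,-0.109],[0,0,0],[0,0,0]], xyz=[[-13,1,0],[-13,1,0],[-13,1,0],[-13,1,0],[-13,1,0],[-12,1,0],[0,0,0],[0,0,0]], claw=[0.2,0.2,0.2,0.2,0.2,0.2,0.2,0.2])

```text
time: 7.68
position: [0.441, -0.0001, 0.1494]
tool_rot: [180.0, 0.0, -1.5]
contact_force: [0.0, -0.1, -1.0]
grip_width: 0.0511
gripper_force: 0.0
```

```bash
python3 - <<'E'
from h import *
s=ctrl.state();print(s['time'],np.round(s['q'],1),s['position'],s['tool_rot'],s['grip_width'])
p=cam('wrist');im=ctrl.snapshot('wrist');cv2.imwrite('pics/w5.png',im)
t=topdown(im,p,.012)
for c in ('white','red'):
  for b in blobs(t,c): print(c,*b)
E
```

```text
7.6833 [  12.3   19.3  -20.6  119.1    9.8   43.2 -105.9] [ 4.40950037e-01 -1.10144568e-04  1.49362510e-01] [ 1.79974289e+02  1.52059107e-03 -1.45726486e+00] 0.051120623834382484
white 502 [467. 178.] [471. 177.] [14, 56] 14.0
red 986 [575. 162.] [577. 165.] [22, 60] 91.6
red 881 [451. -81.] [451. -81.] [12, 73] 172.9
red 973 [427.  -2.] [426.  -2.] [11, 85] 0.0
```

Request:
step_arm(delta_rot=[[0,0,0.008],[0,0,0],[0,0,0],[0,0,0],[0,0,0],[0,0,0],[0,0,0]], xyz=[[4,-2,-30],[0,0,-34],[0,0,-32],[0,0,-25],[0,0,-16],[0,0,-8],[0,0,0]], claw=[0.2,0.2,0.2,0.2,0.2,0.2,0.2])

```text
time: 8.32
position: [0.445, -0.002, 0.0026]
tool_rot: [-180.0, 0.2, -1.1]
contact_force: [-0.4, -0.5, 1.0]
grip_width: 0.0512
gripper_force: 0.0
```

Request:
step_arm(delta_rot=[[0,0,0],[0,0,0],[0,0,0],[0,0,0],[0,0,0],[0,0,0]], xyz=[[0,0,0],[0,0,0],[0,0,0],[0,0,0],[0,0,0],[0,0,0]], claw=[-1,-1,-1,-1,-1,-1])

```text
time: 8.82
position: [0.4461, -0.0021, 0.0054]
tool_rot: [-180.0, -0.1, -1.2]
contact_force: [-0.6, 1.0, 6.5]
grip_width: 0.0096
gripper_force: 59.3
```

Request:
step_arm(delta_rot=[[0,0,0],[0,0,0],[0,0,0],[0,0,0],[0,0,0],[0,0,0]], xyz=[[0,0,15],[0,0,30],[0,0,35],[0,0,30],[0,0,10],[0,0,0]], claw=[-1,-1,-1,-1,-1,-1])

```text
time: 9.32
position: [0.4468, -0.0023, 0.1273]
tool_rot: [180.0, -0.4, -1.2]
contact_force: [0.6, -1.0, -1.3]
grip_width: 0.01
gripper_force: 58.9
```

```bash
python3 - <<'E'
from h import *
s=ctrl.state();print(s['time'],s['position'],s['tool_rot'],s['grip_width'],s['gripper_force'])
p=cam('wrist');im=ctrl.snapshot('wrist')
h,sa,v=cv2.split(cv2.cvtColor(im,cv2.COLOR_BGR2HSV))
m=(((h<6)|(h>174))&(sa>130)&(v>50))[:,235:275]
r=np.nonzero(m.sum(1)>8)[0];print(r.min(),r.max()); c=np.nonzero(m[r.min()+10])[0]+235;print(c.min(),c.max())
print(held((c.mean(),r.min()),.006))
E
```

```text
9.3167 [ 0.44679581 -0.00227982  0.12734551] [179.98285729  -0.35653104  -1.23832306] 0.00997474087179379 58.86362314224243
211 349
241 266
(np.float64(0.023049254496457453), np.float64(-0.0005960720110275269))
```

Request:
step_arm(delta_rot=[[0,0,0.101],[0,0,0.101],[0,0,0.101],[0,0,0.101],[0,0,0.101],[0,0,0.101],[0,0,0.101],[0,0,0.101]], xyz=[[10,16,0],[10,16,0],[10,16,0],[10,16,0],[10,16,0],[10,16,0],[10,16,0],[10,16,0]], claw=[-1,-1,-1,-1,-1,-1,-1,-1])

```text
time: 10.03
position: [0.5246, 0.1263, 0.1225]
tool_rot: [-179.9, 0.1, 45.4]
contact_force: [-0.1, 0.1, -1.2]
grip_width: 0.0099
gripper_force: 58.8
```

Request:
step_arm(delta_rot=[[0,0,0.101],[0,0,0.101],[0,0,0.101],[0,0,0.101],[0,0,0.101],[0,0,0.101],[0,0,0.101],[0,0,0.101]], xyz=[[10,16,0],[10,16,0],[10,16,0],[10,16,0],[10,16,0],[10,15,0],[10,15,0],[10,15,0]], claw=[-1,-1,-1,-1,-1,-1,-1,-1])

```text
time: 10.7
position: [0.6048, 0.2512, 0.1219]
tool_rot: [-179.8, 0.1, 91.7]
contact_force: [0.6, -1.0, -1.2]
grip_width: 0.0099
gripper_force: 58.8
```

Request:
step_arm(delta_rot=[[0,0,0],[0,0,0],[0,0,0]], xyz=[[0,0,0],[0,0,0],[0,0,0]], claw=[-1,-1,-1])

```text
time: 10.95
position: [0.6042, 0.25, 0.1225]
tool_rot: [-179.9, 0.1, 91.3]
contact_force: [0.1, 0.1, -0.8]
grip_width: 0.0102
gripper_force: 58.9
```

```bash
python3 - <<'E'
from h import *
s=ctrl.state();print(s['time'],s['position'],s['tool_rot'])
p=cam('wrist');im=ctrl.snapshot('wrist');cv2.imwrite('pics/w6.png',im)
t=topdown(im,p,.008)
for c in ('white','red'):
  for b in blobs(t,c): print(c,*b)
E
```

```text
10.95 [0.60422782 0.25004611 0.1225436 ] [-1.79850356e+02  8.15631470e-02  9.12928936e+01]
white 1380 [660. 312.] [660. 308.] [34, 49] 90.0
white 4499 [602. 293.] [602. 284.] [53, 108] 90.0
white 1292 [469. 296.] [467. 298.] [28, 61] 160.3
white 621 [465. 179.] [468. 182.] [15, 62] 21.8
red 6360 [648. 280.] [636. 256.] [147, 197] 91.2
red 1187 [665. 228.] [665. 228.] [14, 89] 91.5
red 2891 [607. 158.] [607. 159.] [23, 140] 91.2
```

View pics/w6.png

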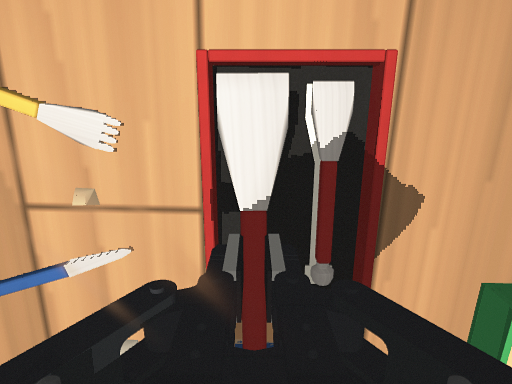

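Request:
step_arm(delta_rot=[[0,0,0],[0,0,0],[0,0,0],[0,0,0],[0,0,0],[0,0,0],[0,0,0]], xyz=[[2,1,-25],[0,0,-30],[0,0,-25],[0,0,-15],[0,0,-8],[0,0,-5],[0,0,0]], claw=[-1,-1,-1,-1,-1,-1,-1])

```text
time: 11.58
position: [0.6069, 0.2513, 0.0158]
tool_rot: [-180.0, 0.0, 91.3]
contact_force: [-0.1, -0.7, -1.5]
grip_width: 0.0098
gripper_force: 58.9
```

Request:
step_arm(delta_rot=[[0,0,0],[0,0,0],[0,0,0],[0,0,0],[0,0,0],[0,0,0],[0,0,0],[0,0,0]], xyz=[[0,0,-2],[0,0,0],[0,0,0],[0,0,0],[0,0,0],[0,0,10],[0,0,25],[0,0,35]], claw=[-1,-1,-0.41,-0.41,-0.41,-0.41,-0.41,-0.41])

```text
time: 12.25
position: [0.6057, 0.2509, 0.0833]
tool_rot: [-179.7, 0.1, 91.4]
contact_force: [0.6, 0.3, 0.4]
grip_width: 0.0248
gripper_force: 0.0
```

Request:
step_arm(delta_rot=[[0,0,0],[0,0,0],[0,0,0],[0,0,0]], xyz=[[0,0,35],[0,0,30],[0,0,0],[0,0,0]], claw=[-0.41,0.2,0.2,0.2])

```text
time: 12.58
position: [0.6081, 0.2528, 0.1524]
tool_rot: [179.7, -0.1, 91.4]
contact_force: [0.2, -1.1, -0.4]
grip_width: 0.0509
gripper_force: 0.0
```

```bash
python3 - <<'E'
from h import *
s=ctrl.state();print(s['time'],s['position'],s['tool_rot'])
p=cam('wrist');im=ctrl.snapshot('wrist');cv2.imwrite('pics/w7.png',im)
t=topdown(im,p,.02)
for c in ('red',):
  for b in blobs(t,c): print(c,*b)
E
```

```text
12.5833 [0.60805109 0.25276604 0.15242697] [ 1.79744755e+02 -1.09592436e-01  9.13684462e+01]
red 8041 [631. 240.] [634. 243.] [140, 219] 91.4
red 951 [662. 236.] [662. 232.] [13, 85] 91.5
red 960 [609. 231.] [609. 231.] [12, 85] 92.0
```

View pics/w7.png

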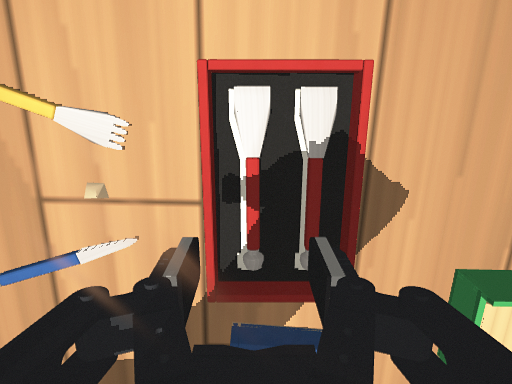

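Request:
step_arm(delta_rot=[[0,0,-0.107],[0,0,-0.107],[0,0,-0.107],[0,0,-0.107],[0,0,-0.107],[0,0,-0.107],[0,0,-0.107],[0,0,-0.107]], xyz=[[-16,-7,0],[-16,-7,0],[-16,-7,0],[-16,-7,0],[-16,-7,0],[-16,-7,0],[-16,-7,0],[-16,-7,0]], claw=[0.2,0.2,0.2,0.2,0.2,0.2,0.2,0.2])

```text
time: 13.3
position: [0.4776, 0.1949, 0.1482]
tool_rot: [-179.9, 0.1, 42.0]
contact_force: [0.8, 1.3, -0.2]
grip_width: 0.051
gripper_force: 0.0
```

Request:
step_arm(delta_rot=[[0,0,-0.107],[0,0,-0.107],[0,0,-0.107],[0,0,-0.107],[0,0,0],[0,0,0]], xyz=[[-15,-8,0],[-15,-8,0],[-15,-8,0],[-15,-8,0],[0,0,0],[0,0,0]], claw=[0.2,0.2,0.2,0.2,0.2,0.2])

```text
time: 13.8
position: [0.4183, 0.1632, 0.1488]
tool_rot: [180.0, 0.1, 17.9]
contact_force: [0.4, 0.6, -0.6]
grip_width: 0.0513
gripper_force: 0.0
```

```bash
python3 - <<'E'
from h import *
s=ctrl.state();print(s['time'],np.round(s['q'],1),s['position'],s['tool_rot'],s['grip_width'])
p=cam('wrist');im=ctrl.snapshot('wrist');cv2.imwrite('pics/w8.png',im)
t=topdown(im,p,.012)
for c in ('white','blue','yellow'):
  for b in blobs(t,c): print(c,*b)
E
```

```text
13.8 [  -3.6   20.8  -28.1  117.9   13.9   44.5 -112.3] [0.41834957 0.163205   0.14880167] [1.79960414e+02 8.60761484e-02 1.78869461e+01] 0.05126661750934354
white 1164 [469. 295.] [467. 295.] [27, 58] 161.6
blue 1314 [592.  42.] [593.  47.] [19, 94] 85.9
blue 923 [403. 158.] [403. 158.] [11, 84] 18.4
yellow 256 [421. 313.] [418. 314.] [8, 41] 160.0
```

Request:
step_arm(delta_rot=[[0,0,0.008],[0,0,0],[0,0,0],[0,0,0],[0,0,0],[0,0,0],[0,0,0]], xyz=[[2,0,-30],[0,0,-34],[0,0,-32],[0,0,-25],[0,0,-16],[0,0,-8],[0,0,0]], claw=[0.2,0.2,0.2,0.2,0.2,0.2,0.2])

```text
time: 14.43
position: [0.4208, 0.1641, 0.0024]
tool_rot: [-180.0, 0.2, 18.4]
contact_force: [-0.6, 0.3, 0.1]
grip_width: 0.0513
gripper_force: 0.0
```

Request:
step_arm(delta_rot=[[0,0,0],[0,0,0],[0,0,0],[0,0,0],[0,0,0],[0,0,0]], xyz=[[0,0,0],[0,0,0],[0,0,0],[0,0,0],[0,0,0],[0,0,0]], claw=[-1,-1,-1,-1,-1,-1])

```text
time: 14.93
position: [0.422, 0.1642, 0.0055]
tool_rot: [-180.0, -0.1, 18.3]
contact_force: [-1.0, -0.4, 5.7]
grip_width: 0.01
gripper_force: 58.9
```

Request:
step_arm(delta_rot=[[0,0,0],[0,0,0],[0,0,0],[0,0,0],[0,0,0],[0,0,0]], xyz=[[0,0,15],[0,0,30],[0,0,35],[0,0,30],[0,0,10],[0,0,0]], claw=[-1,-1,-1,-1,-1,-1])

```text
time: 15.43
position: [0.4228, 0.1643, 0.1274]
tool_rot: [180.0, -0.4, 18.2]
contact_force: [0.5, -0.5, -2.6]
grip_width: 0.0098
gripper_force: 59.1
```

```bash
cat >> h.py <<'E'
def shoulder(col):
    s=ctrl.state();print(s['time'],s['position'],s['tool_rot'],s['grip_width'],s['gripper_force'])
    im=ctrl.snapshot('wrist');h,sa,v=cv2.split(cv2.cvtColor(im,cv2.COLOR_BGR2HSV))
    m={'blue':(h>98)&(h<122),'yellow':(h>20)&(h<34)}[col]&(sa>130)&(v>50)
    m=m[100:300,235:275]; r=np.nonzero(m.sum(1)>8)[0]+100; c=np.nonzero(m[r.min()-90])[0]+235
    print(r.min(),r.max(),c.min(),c.max(),held((c.mean(),r.min()),.006))
E
python3 -c "
from h import *
shoulder('blue')"
```

```text
15.4333 [0.42276499 0.16433673 0.12742333] [179.98724044  -0.36162545  18.23031458] 0.009847241502594358 59.12027835845947
214 299 242 266 (np.float64(0.021442337880079335), np.float64(-0.0009412300300576087))
```

Request:
step_arm(delta_rot=[[0,0,0.0985],[0,0,0.0985],[0,0,0.0985],[0,0,0.0985],[0,0,0.0985],[0,0,0.0985],[0,0,0.0985],[0,0,0.0985]], xyz=[[21,-15,0],[21,-15,0],[21,-15,0],[21,-15,0],[21,-15,0],[21,-15,0],[21,-15,0],[21,-15,0]], claw=[-1,-1,-1,-1,-1,-1,-1,-1])

```text
time: 16.15
position: [0.5892, 0.0426, 0.1223]
tool_rot: [-179.9, 0.1, 63.7]
contact_force: [0.4, 0.5, -0.8]
grip_width: 0.0096
gripper_force: 59.1
```

Request:
step_arm(delta_rot=[[0,0,0.0985],[0,0,0.0985],[0,0,0.0985],[0,0,0.0985],[0,0,0],[0,0,0],[0,0,0]], xyz=[[22,-14,0],[22,-14,0],[22,-14,0],[22,-13,0],[0,0,0],[0,0,0],[0,0,0]], claw=[-1,-1,-1,-1,-1,-1,-1])

```text
time: 16.73
position: [0.6759, -0.0106, 0.1223]
tool_rot: [-179.8, -0.0, 86.0]
contact_force: [-0.2, -0.7, -1.7]
grip_width: 0.01
gripper_force: 59.2
```

Request:
step_arm(delta_rot=[[0,0,0],[0,0,0],[0,0,0],[0,0,0],[0,0,0],[0,0,0],[0,0,0]], xyz=[[1,0,-25],[0,0,-30],[0,0,-25],[0,0,-15],[0,0,-8],[0,0,-5],[0,0,0]], claw=[-1,-1,-1,-1,-1,-1,-1])

```text
time: 17.32
position: [0.678, -0.0106, 0.0161]
tool_rot: [-180.0, -0.0, 86.0]
contact_force: [-0.5, -0.2, -2.5]
grip_width: 0.0099
gripper_force: 59.2
```

Request:
step_arm(delta_rot=[[0,0,0],[0,0,0],[0,0,0],[0,0,0],[0,0,0],[0,0,0],[0,0,0],[0,0,0]], xyz=[[0,0,-2],[0,0,0],[0,0,0],[0,0,0],[0,0,0],[0,0,10],[0,0,25],[0,0,35]], claw=[-1,-1,-0.41,-0.41,-0.41,-0.41,-0.41,-0.41])

```text
time: 17.98
position: [0.6765, -0.0116, 0.0831]
tool_rot: [-179.7, 0.0, 86.0]
contact_force: [1.1, 0.5, 0.3]
grip_width: 0.0253
gripper_force: 0.0
```

Request:
step_arm(delta_rot=[[0,0,0],[0,0,0],[0,0,0],[0,0,0]], xyz=[[0,0,35],[0,0,30],[0,0,0],[0,0,0]], claw=[-0.41,0.2,0.2,0.2])

```text
time: 18.32
position: [0.6794, -0.0107, 0.1525]
tool_rot: [179.7, -0.0, 86.0]
contact_force: [-0.2, -0.6, -0.9]
grip_width: 0.0513
gripper_force: 0.0
```

```bash
python3 - <<'E'
from h import *
s=ctrl.state();print(s['time'],s['position'],s['tool_rot'])
p=cam('wrist');im=ctrl.snapshot('wrist');cv2.imwrite('pics/w9.png',im)
t=topdown(im,p,.02)
for c in ('blue','white'):
  for b in blobs(t,c): print(c,*b)
E
```

```text
18.3167 [ 0.67936953 -0.01071579  0.15254444] [ 1.79718336e+02 -2.80038058e-02  8.59740604e+01]
blue 5923 [660.  -1.] [648. -19.] [139, 219] 85.9
blue 892 [678. -32.] [678. -32.] [11, 83] 85.7
blue 829 [623. -23.] [623. -24.] [12, 73] 85.2
white 774 [679.  29.] [679.  14.] [15, 108] 82.4
white 427 [ 658. -177.] [ 656. -178.] [19, 30] 0.0
white 780 [625.  30.] [624.   7.] [14, 129] 82.4
```

Request:
step_arm(delta_rot=[[0,0,-0.105],[0,0,-0.105],[0,0,-0.105],[0,0,-0.105],[0,0,-0.105],[0,0,-0.105],[0,0,-0.105],[0,0,-0.105]], xyz=[[-16,20,0],[-16,20,0],[-16,20,0],[-16,20,0],[-16,20,0],[-16,20,0],[-16,20,0],[-16,20,0]], claw=[0.3,0.3,0.3,0.3,0.3,0.3,0.3,0.3])

```text
time: 19.03
position: [0.5485, 0.1492, 0.1481]
tool_rot: [-179.9, 0.1, 37.5]
contact_force: [0.3, 0.3, -0.8]
grip_width: 0.0552
gripper_force: 0.0
```

Request:
step_arm(delta_rot=[[0,0,-0.105],[0,0,-0.105],[0,0,-0.105],[0,0,-0.105],[0,0,-0.105],[0,0,-0.105],[0,0,0],[0,0,0]], xyz=[[-16,20,0],[-16,20,0],[-16,20,0],[-16,20,0],[-16,20,0],[-16,20,0],[-18,22,0],[-18,22,0]], claw=[0.3,0.3,0.3,0.3,0.3,0.3,0.3,0.3])

```text
time: 19.7
position: [0.4167, 0.313, 0.1482]
tool_rot: [179.9, 0.1, 1.7]
contact_force: [1.2, 0.6, 0.2]
grip_width: 0.0552
gripper_force: 0.0
```

```bash
python3 - <<'E'
from h import *
s=ctrl.state();print(s['time'],np.round(s['q'],1),s['position'],s['tool_rot'],s['grip_width'])
p=cam('wrist');im=ctrl.snapshot('wrist');cv2.imwrite('pics/w10.png',im)
t=topdown(im,p,.014)
for c in ('white','yellow'):
  for b in blobs(t,c): print(c,*b)
E
```

```text
19.7 [ -23.    26.1  -24.2  108.1   13.8   48.8 -142.4] [0.41668503 0.31295123 0.14821513] [1.7990361e+02 9.9036232e-02 1.7021968e+00] 0.055225313725212354
```

Request:
step_arm(delta_rot=[[0,0,-0.1],[0,0,-0.1],[0,0,-0.08],[0,0,0],[0,0,0]], xyz=[[0,0,0],[0,0,0],[0,0,0],[0,0,0],[0,0,0]], claw=[0.3,0.3,0.3,0.3,0.3])

```text
time: 20.17
position: [0.4177, 0.3124, 0.1485]
tool_rot: [179.9, 0.1, -14.1]
contact_force: [-0.4, -0.4, 0.5]
grip_width: 0.0555
gripper_force: 0.0
```

```bash
python3 - <<'E'
from h import *
s=ctrl.state();print(s['time'],np.round(s['q'],1),s['position'],s['tool_rot'],s['grip_width'])
p=cam('wrist');im=ctrl.snapshot('wrist');cv2.imwrite('pics/w11.png',im)
t=topdown(im,p,.014)
for c in ('white','yellow'):
  for b in blobs(t,c,60): print(c,*b)
E
```

```text
20.1667 [ -25.8   25.6  -19.8  108.1   11.3   48.3 -155.5] [0.41774026 0.31237191 0.14852645] [ 1.79913945e+02  5.05882979e-02 -1.41257661e+01] 0.05549345762088202
white 93 [345. 340.] [345. 340.] [10, 10] 76.0
yellow 189 [414. 316.] [413. 316.] [7, 30] 160.0
```

View pics/w11.png

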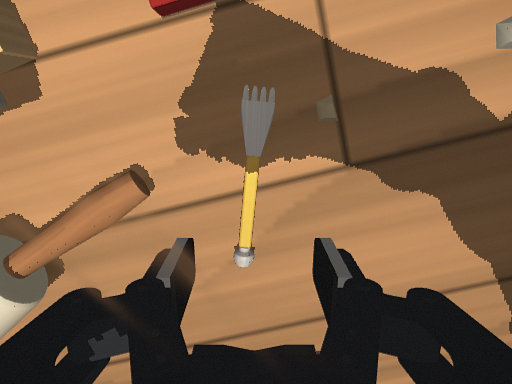

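```bash
python3 -c "
from h import *
p=cam('wrist');a=ray(p,(253,157),.012)[0];b=ray(p,(245,248),.0155)[0];d=(a-b)[:2];print(a,b,np.degrees(np.arctan2(d[1],d[0])),np.linalg.norm(d),a[:2]-.025*d/np.linalg.norm(d))"
```

```text
[0.43903103 0.30694643 0.012     ] [0.35882489 0.33477721 0.0155    ] -19.13629432661984 0.08489744547004585 [0.41541249 0.31514184]
```

Shoulder at px (253,157); grip point (0.4154, 0.3151), so shift (-2, +3) and turn 4° more.

Request:
step_arm(delta_rot=[[0,0,-0.04],[0,0,-0.03],[0,0,0],[0,0,0],[0,0,0],[0,0,0],[0,0,0]], xyz=[[-2,3,-30],[0,0,-34],[0,0,-32],[0,0,-25],[0,0,-16],[0,0,-8],[0,0,0]], claw=[0.2,0.2,0.2,0.2,0.2,0.2,0.2])

```text
time: 20.8
position: [0.4152, 0.3151, 0.0025]
tool_rot: [179.8, 0.1, -18.2]
contact_force: [0.1, -0.2, -0.7]
grip_width: 0.051
gripper_force: 0.0
```

Request:
step_arm(delta_rot=[[0,0,0],[0,0,0],[0,0,0],[0,0,0],[0,0,0],[0,0,0]], xyz=[[0,0,0],[0,0,0],[0,0,0],[0,0,0],[0,0,0],[0,0,0]], claw=[-1,-1,-1,-1,-1,-1])

```text
time: 21.3
position: [0.4169, 0.3162, 0.0056]
tool_rot: [-179.9, -0.1, -18.3]
contact_force: [-0.2, -1.0, 6.2]
grip_width: 0.0099
gripper_force: 59.2
```

Request:
step_arm(delta_rot=[[0,0,0],[0,0,0],[0,0,0],[0,0,0],[0,0,0],[0,0,0]], xyz=[[0,0,15],[0,0,30],[0,0,35],[0,0,30],[0,0,10],[0,0,0]], claw=[-1,-1,-1,-1,-1,-1])

```text
time: 21.8
position: [0.4175, 0.3169, 0.1273]
tool_rot: [-179.7, -0.2, -18.3]
contact_force: [-0.3, 0.5, -2.5]
grip_width: 0.01
gripper_force: 58.8
```

```bash
python3 -c "
from h import *
print(ctrl.state()['q'][6])
shoulder('yellow')"
```

```text
-158.65127167669974
21.8 [0.41754299 0.31688235 0.12733921] [-179.71265071   -0.20447802  -18.30813303] 0.009956072549820642 58.81740152835846
208 299 252 266 (np.float64(0.024647525451594286), np.float64(-0.0024424846457877054))
```

Request:
step_arm(delta_rot=[[0,0,0.0945],[0,0,0.0945],[0,0,0.0945],[0,0,0.0945],[0,0,0.0945],[0,0,0.0945],[0,0,0.0945],[0,0,0.0945]], xyz=[[12,-28,0],[12,-28,0],[12,-28,0],[12,-28,0],[12,-28,0],[12,-28,0],[12,-28,0],[12,-28,0]], claw=[-1,-1,-1,-1,-1,-1,-1,-1])

```text
time: 22.52
position: [0.5114, 0.0901, 0.1222]
tool_rot: [-179.9, 0.2, 25.3]
contact_force: [0.8, -0.7, -2.0]
grip_width: 0.0098
gripper_force: 58.8
```

Request:
step_arm(delta_rot=[[0,0,0.0945],[0,0,0.0945],[0,0,0.0945],[0,0,0.0945],[0,0,0.0945],[0,0,0.0945],[0,0,0.0945],[0,0,0.0945]], xyz=[[12,-28,0],[12,-28,0],[12,-28,0],[12,-28,0],[12,-28,0],[12,-28,0],[12,-28,0],[12,-28,0]], claw=[-1,-1,-1,-1,-1,-1,-1,-1])

```text
time: 23.18
position: [0.6074, -0.1335, 0.1217]
tool_rot: [-179.8, 0.0, 68.6]
contact_force: [0.6, -0.4, -1.3]
grip_width: 0.0103
gripper_force: 58.8
```

Request:
step_arm(delta_rot=[[0,0,0.0945],[0,0,0.0945],[0,0,0.0945],[0,0,0.0945],[0,0,0],[0,0,0],[0,0,0]], xyz=[[12,-30,0],[12,-30,0],[12,-30,0],[9,-30,0],[0,0,0],[0,0,0],[0,0,0]], claw=[-1,-1,-1,-1,-1,-1,-1])

```text
time: 23.77
position: [0.6522, -0.251, 0.1219]
tool_rot: [-179.8, -0.1, 90.0]
contact_force: [-0.7, 1.4, -1.7]
grip_width: 0.01
gripper_force: 58.9
```

```bash
python3 - <<'E'
from h import *
s=ctrl.state();print(s['time'],np.round(s['q'],1),s['position'],s['tool_rot'],s['gripper_force'])
p=cam('wrist');im=ctrl.snapshot('wrist');cv2.imwrite('pics/w12.png',im)
t=topdown(im,p,.032)
for c in ('white','yellow'):
  for b in blobs(t,c,100): print(c,*b)
E
```

```text
23.7667 [ 41.5  46.2 -44.2  81.   33.2  66.4  -7.3] [ 0.652223   -0.25102813  0.12185478] [-1.79834760e+02 -1.45319921e-01  8.99788340e+01] 58.88549208641052
white 3237 [ 653. -207.] [ 652. -211.] [45, 96] 90.0
white 1187 [ 602. -199.] [ 604. -202.] [29, 57] 90.0
yellow 166 [ 640. -157.] [ 627. -156.] [5, 114] 0.0
yellow 110 [ 623. -152.] [ 623. -152.] [1, 108] 0.5
```

Request:
step_arm(delta_rot=[[0,0,0],[0,0,0],[0,0,0],[0,0,0],[0,0,0],[0,0,0],[0,0,0]], xyz=[[2,-3,-25],[0,0,-30],[0,0,-25],[0,0,-15],[0,0,-8],[0,0,-5],[0,0,0]], claw=[-1,-1,-1,-1,-1,-1,-1])

```text
time: 24.4
position: [0.6553, -0.2544, 0.0161]
tool_rot: [-180.0, -0.0, 90.0]
contact_force: [-0.4, -0.7, -1.0]
grip_width: 0.0097
gripper_force: 58.9
```

Request:
step_arm(delta_rot=[[0,0,0],[0,0,0],[0,0,0],[0,0,0],[0,0,0],[0,0,0],[0,0,0],[0,0,0]], xyz=[[0,0,-2],[0,0,0],[0,0,0],[0,0,0],[0,0,0],[0,0,10],[0,0,25],[0,0,35]], claw=[-1,-1,-0.41,-0.41,-0.41,-0.41,-0.41,-0.41])

```text
time: 25.07
position: [0.6534, -0.2549, 0.083]
tool_rot: [-179.7, -0.1, 90.0]
contact_force: [1.3, -0.7, -0.3]
grip_width: 0.0251
gripper_force: 0.0
```

Request:
step_arm(delta_rot=[[0,0,0],[0,0,0],[0,0,0],[0,0,0],[0,0,0],[0,0,0]], xyz=[[0,0,35],[0,0,30],[0,0,30],[0,0,0],[0,0,0],[0,0,0]], claw=[-0.41,-0.41,-0.41,-0.41,-0.41,-0.41])

```text
time: 25.57
position: [0.6549, -0.2552, 0.1796]
tool_rot: [-180.0, 0.0, 90.0]
contact_force: [0.3, -0.6, -1.0]
grip_width: 0.0249
gripper_force: 0.0
```

```bash
python3 - <<'E'
from h import *
s=ctrl.state();print(s['time'],s['position'],s['tool_rot'])
a=ctrl.snapshot('wrist');b=ctrl.snapshot('side')
cv2.imwrite('pics/fin.png',cv2.resize(np.hstack([a,b]),(800,300)))
t=topdown(a,cam('wrist'),.02)
for c in ('yellow','white'):
  for q in blobs(t,c,100): print(c,*q)
E
```

```text
25.5667 [ 0.65486937 -0.25522635  0.17955744] [-1.79998653e+02  2.59205086e-02  8.99955801e+01]
white 1501 [ 654. -200.] [ 654. -205.] [30, 64] 90.0
white 146 [ 652. -331.] [ 651. -330.] [11, 20] 161.6
white 1343 [ 599. -200.] [ 600. -202.] [30, 59] 90.0
```

View pics/fin.png

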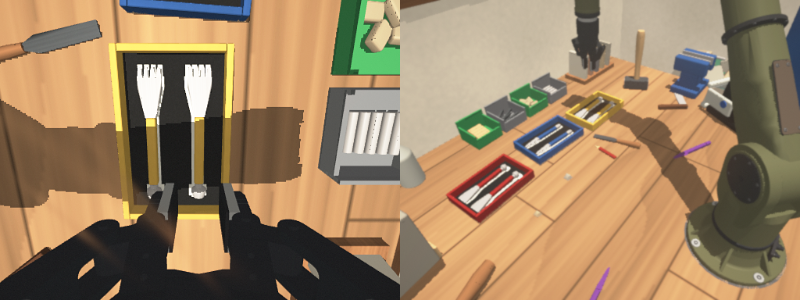

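The final view shows all six chisels in their trays. claw_a lies level with claw_b, and the rasp hasn't moved. Handing in.

```bash
python3 -c "
from rig import ctrl
print(ctrl.finish_job())"
```

```text
the job is handed in; nothing more can be done
None
```

I put all four bench chisels on their outlines and handed the job in at about 26 s of the 106 s allowed; the last camera pictures show all six chisels in place and the rasp where it was, but the hand-in returned no verdict.

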